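Nest the food covers upside down in their carrier

ROBOT

A 7-joint arm with a two-finger parallel gripper is mounted at the origin on the work surface. World frame = base frame: x ahead of the robot, y to its left, z up, the work surface at z = 0. Lengths are in m, angles in rad, forces in N, time in s.
With the tool pointing down it reaches from about 0.4 to 0.875 m from the base axis. Payload 19.3 kg.
Tool frame: the origin (TCP) lies at the very end of the fingers, on their centre line; the grasp point (between the pads) lies 19 mm behind it (manip.grip_point_offset is the distance from the TCP to the grasp point, in m); z points along the fingers, y is the line along which they close (so a half turn about z gives the same grasp; the last joint's range is limited). The gripper opens to 85 mm and grips with 20 to 120 N. Pads are 22 mm wide; open, the fingers measure 114 mm over their backs; the gripper's body (76 mm by 85 mm) begins 54 mm behind the grasp point. The pads swing forward as they close: fully open they stand 13 mm farther back than shut.
Start: joints at [-1.203, 0.521, -0.036, 1.599, 0.021, 1.021, -0.113], TCP at [0.265, 0.566, 0.231] pointing down, gripper open.
Joint ranges: [-2.91, 2.91], [-0.3, 2.13], [-1.5, 1.42], [0.17, 2.43], [-1.26, 4.41], [0.16, 1.93], [-2.52, 2.52]. Speed limits (rad/s): [1.89, 1.89, 2.39, 2.39, 3.01, 3.01, 3.01].

INTERFACE

Orientations are given as a 3x3 rotation matrix whose columns are the frame's x, y, z axes.
In Python, from plant import manip gives the robot as it stands.
- The arm moves only by the tool drive_tool, never from a script. Its argument "deltas" is one flat list of numbers, 5 for each row, row after row: the shift along the tool's x, y, z in mm, then the turn about the tool's z in rad, then the gripper command: -1 is shut, 1 is fully open, values between are in proportion. A call has 1 to 10 rows; each row is the pose to reach, as a shift and turn from the pose commanded when the call began, along the tool's axes at that moment; what a row does not reach only later rows make up. A row lasts 1/10 s, in which the tool goes at most 50 mm and 8.59 degrees, less where a joint would pass 70% of its speed; a pose out of reach is approached as far as the arm can. A call with a gripper value outside its range is refused whole. The fingers move at their own pace and stop on an object; "grip_force" is the grip in N (left out, the last holds). Time passes only in rows, so rows that repeat a pose let the fingers close. It gives the time, the measured TCP pose, the force, the opening and the grip force at its end, in the units of the state.
- manip.state(): the state, without advancing time (a new reading comes with each control period).
- manip.snapshot(name): name is "scene" or "side" or "wrist"; returns a dict with "frame" (400x640x3 uint8, blue, green, red), "fx", "fy", "cx", "cy" (pixels), "k1" (the pictures are not rectified: a ray, as slopes to the right and down, at radius r is drawn at 1 + k1 r^2 times it, then the intrinsics apply), "camera_from_world" (4x4, takes a point from world to camera coordinates); the wrist camera has in their place "T_tool_cam" (4x4, takes a point from camera to tool coordinates, whose origin is the TCP and whose axes are the flange's). Camera axes: x right, y down, z forward; pixel columns grow to the right and rows downward; lengths in m; the calibration is good to about 2 mm. A picture is of the moment at which its call begins: read the wrist's pose just before it. There is no depth.
- manip.hand_in(): hands the job in; it is judged then, once.
The state is a dict: "time": time; "joints": joint angles; "qd": joint speeds; "joint_efforts": joint torques, N m; "ee_pos": TCP position; "eef_rot": TCP orientation; "force": force on the tool from outside, world axes, zero at the start; "wrist_torque": the same for the moment, N m; "grip_width": finger opening in m; "gripper_force": force on a finger pad.
Only numpy, scipy, OpenCV 4.12 (cv2) and the standard library are available. Lean on these libraries where they do the work, as an engineer would, in place of code of your own. Each camera call takes 0.05 s, during which the arm holds its last target. There are 200 camera calls.

TASK

Two domed steel food covers are draining on the sloping stand and a third lies upside down in the blue tray. Stack all three in the tray, upside down and level, each cupped fully home in the one below (the two from the stand may go in either order). Set each cover down gently rather than letting it drop, do not knock the bystanders about, and let go of the finished stack.

Things in the scene. Friction and masses are not known exactly. Their poses are not given: they have to be found in the camera images.
- lid_a: Stainless domed food cover, 150 mm diameter, 74 mm tall, about 250 g, upside down on the stand, tilted 20 deg, mouth facing up and to the stand's low front. Origin: centre of the flat crown's outer face (its underside now); z axis points to the mouth; round, so x, y are arbitrary. Crown 72 mm across with a 34 mm finger hole, dome widening to 123 mm at z = 40 mm, then shoulder and skirt.
- lid_a_mouth (a point): Centre of lid_a's mouth, level with the rim's top edge: 74 mm from its origin along its z axis. At z = 40 mm from the origin a flat shoulder steps out to 150 mm; above it an upright skirt, 34 mm tall, 150 mm outside and 134 mm inside diameter (wall 8 mm), clear inside for 30 mm below the rim. Grip the skirt, one finger inside, one outside.
- lid_b: The other cover on the stand: same shape, size, tilt and origin as lid_a, about 180 mm beside it. Both lie with the crown flat on the board, about 5 mm up from its lip, held by friction.
- lid_b_mouth (a point): Centre of lid_b's mouth, level with the rim's top edge, 74 mm from its origin along its z axis; skirt as on lid_a.
- lid_base: The bottom cover, same shape and origin, loose, upside down and level in the tray. The next cover's dome goes into its mouth (tapered, centres itself, about 4 mm play at the end) until the upper's shoulder rests on the lower's rim: the upper's origin is then 34 mm above the lower's on a common axis. The third sits likewise, 68 mm above this one.
- lid_base_mouth (a point): Centre of lid_base's mouth, level with the rim's top edge, 74 mm above its origin.
- tray: Fixed shallow blue plastic tray, 200 x 200 mm, walls 16 mm high. Origin: centre of its underside, on the counter. Its inner floor is 6 mm above the counter.
- stand: Fixed draining stand: white plastic board 370 mm wide, 160 mm deep, on a steel wire frame, sloping 20 deg. Origin: on the counter under its middle; its x axis points from the low front edge (facing the robot) to the high back edge (80 mm up), y along its width. A lip 8 mm high runs along it below the covers. Nothing stands above the covers.
- sanitizer: Bystander: clear bottle with black cap, 64 mm diameter, 130 mm tall, standing beyond the work. Origin: centre of its underside. Leave alone.
- mug: Bystander: steel travel mug with a flat black lid and a side handle, 80 mm diameter, 90 mm tall, beyond the work. Origin: centre of its underside. Leave alone.
- pencil_case: Bystander: hard red pencil case, 60 x 180 x 40 mm, beyond the work. Origin: centre of its underside. Leave alone.
Mind the look-alikes: they are no part of the job. What is shaped like the lid_a but red or yellow is not meant.

How it is judged:
At the end, for the whole second after the job is handed in: The three covers rest level (0.07 rad), mouths up, in the tray: lid_base on its floor within 50 mm of its middle, one of the others cupped in it, the last cupped in that. Cupped: origin 30 to 38.5 mm above that of the cover below and within 8 mm sideways (((horizontal distance between lid_a and lid_base below 0.008 m and z of lid_a in the frame of lid_base between 0.03 and 0.0385 m and horizontal distance between lid_b and lid_a below 0.008 m and z of lid_b in the frame of lid_a between 0.03 and 0.0385 m) or (horizontal distance between lid_b and lid_base below 0.008 m and z of lid_b in the frame of lid_base between 0.03 and 0.0385 m and horizontal distance between lid_a and lid_b below 0.008 m and z of lid_a in the frame of lid_b between 0.03 and 0.0385 m)) and angle between each of lid_a, lid_b, lid_base's own z axis and vertical below 0.07 rad and linear speed of each of lid_a, lid_b, lid_base below 0.02 m/s and horizontal distance between lid_base and tray below 0.05 m and z of lid_base in the frame of tray below 0.012 m); the robot touches nothing.
It fails at once if a cover is dropped or flung (moves faster than 0.5 m/s while the fingers do not hold it) ((contact force between the fingers and lid_a below 0.05 N and linear speed of lid_a above 0.5 m/s) or (contact force between the fingers and lid_b below 0.05 N and linear speed of lid_b above 0.5 m/s) or (contact force between the fingers and lid_base below 0.05 N and linear speed of lid_base above 0.5 m/s)).
It fails at once if a bystander is shifted by more than 40 mm or tipped over (distance of any of sanitizer, mug, pencil_case from where it was at the start of the episode above 0.04 m or angle between any of sanitizer, mug, pencil_case's own z axis and vertical above 0.5 rad).
It also fails if it takes over 70 s, if anything falls off the work surface, if the arm or the gripper's body presses on something with over 40 N, if the wrist force passes 120 N, or if a joint passes its speed limit or range.

## Working session

There is one attempt and no reset: what is moved stays moved. The work goes in short steps, Python scripts to look and compute and a tool call to move; the robot and the scene stay as the last step left them, time stands still between calls to the robot, and variables do not carry over. Pictures are saved under pics/ and viewed, at most 10 in all, crops included, and the job is handed in when it is done.

Besides the shell and the picture viewer there is one more tool, called after ">>>" as name(argument=value, ...), one argument or row to a line, values as JSON. drive_tool: Moves the arm, as the interface text tells. Its arguments: {"type":"object","properties":{"deltas":{"type":"array"},"grip_force":{"type":"number"}},"required":["deltas"]}

```bash
mkdir -p pics; ls
python3 - <<'E'
from plant import manip
import cv2,numpy as np,pickle
s=manip.state();print({k:np.round(v,3).tolist() for k,v in s.items()})
d={}
for n in("scene","side","wrist"):
    p=manip.snapshot(n);d[n]=p;cv2.imwrite(f"pics/{n}0.png",p["frame"])
    print(n,p["fx"],p["cx"],p["cy"],p["k1"],np.round(p.get("camera_from_world",p.get("T_tool_cam")),3).tolist())
pickle.dump((s,d),open("d0.pkl","wb"))
E
```

```text
pics
{'time': 0.0, 'joints': [-1.203, 0.522, -0.036, 1.6, 0.021, 1.021, -0.113], 'qd': [0.001, 0.001, 0.0, -0.001, -0.0, -0.0, -0.0], 'joint_efforts': [-0.0, -92.71, 1.98, -36.994, 0.018, 0.008, -0.0], 'ee_pos': [0.265, 0.566, 0.231], 'eef_rot': [[-0.906, 0.424, -0.0], [0.424, 0.906, -0.001], [-0.0, -0.001, -1.0]], 'force': [0.568, -0.834, -0.602], 'wrist_torque': [0.021, -0.011, -0.009], 'gripper_force': 0.0, 'grip_width': 0.086}
scene 365.51504095047073 319.24636799702296 197.74247943455268 0.029557586090160137 [[-0.805, 0.593, 0.004, 0.457], [0.486, 0.663, -0.57, -0.212], [-0.341, -0.457, -0.822, 1.158], [0.0, 0.0, 0.0, 1.0]]
side 429.8879072561697 314.6055379403189 196.36555316169645 0.027634536692762227 [[0.677, -0.736, -0.013, -0.394], [-0.45, -0.399, -0.799, 0.316], [0.583, 0.547, -0.601, 0.713], [0.0, 0.0, 0.0, 1.0]]
wrist 332.7456254707126 320.01767384345123 203.30652880556326 -0.06505591319162707 [[0.001, -0.958, -0.287, 0.073], [1.0, 0.001, -0.001, 0.0], [0.001, -0.287, 0.958, -0.143], [0.0, 0.0, 0.0, 1.0]]
```

View pics/scene0.png

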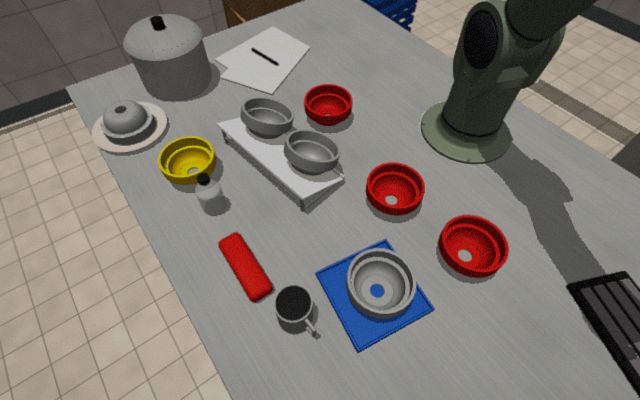

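View pics/side0.png

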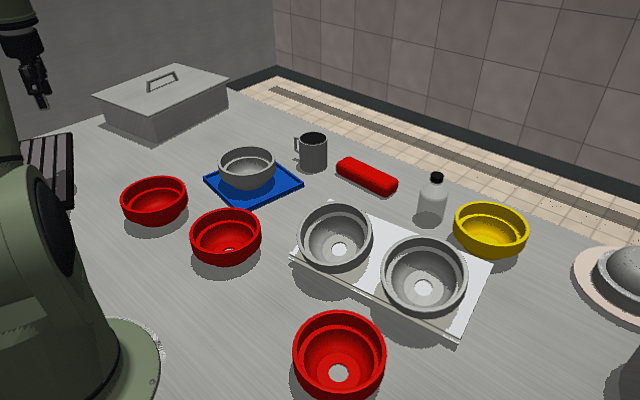

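```bash
cat > h.py <<'E'
import numpy as np,cv2,pickle
def rays(p,uv,s=None):
    """origin and unit directions (world) of pixels uv"""
    uv=np.array(uv,float).reshape(-1,1,2)
    K=np.array([[p["fx"],0,p["cx"]],[0,p["fy"],p["cy"]],[0,0,1]])
    n=cv2.undistortPoints(uv,K,np.array([p["k1"],0,0,0.])).reshape(-1,2)
    d=np.c_[n,np.ones(len(n))]
    if "camera_from_world" in p: T=np.linalg.inv(p["camera_from_world"])
    else:
        T=np.eye(4);T[:3,:3]=s["eef_rot"];T[:3,3]=s["ee_pos"];T=T@p["T_tool_cam"]
    d=d@T[:3,:3].T
    return T[:3,3],d/np.linalg.norm(d,axis=1)[:,None]
def plane(o,d,p0,n): return o+d*((p0-o)@n/(d@n))[:,None]
def tri(o1,d1,o2,d2):
    A=sum(np.eye(3)-np.outer(d,d) for d in(d1,d2));b=(np.eye(3)-np.outer(d1,d1))@o1+(np.eye(3)-np.outer(d2,d2))@o2
    x=np.linalg.solve(A,b);return x,np.linalg.norm(np.cross(x-o1,d1))
E
python3 - <<'E'
from h import *
s,d=pickle.load(open("d0.pkl","rb"))
P=dict(A=((312,148),(335.5,238)),B=((267,115),(424,275)),base=((381,281),(247,163)),frontR=((343,180),(290,258)),backR=((304,206),(335,203)),backL=((218,124),(491,262)))
for k,(a,b) in P.items():
    o1,d1=rays(d["scene"],[a]);o2,d2=rays(d["side"],[b]);x,e=tri(o1,d1[0],o2,d2[0]);print(k,x.round(3),round(e,4))
S,D=d["scene"]["frame"],d["side"]["frame"]
a=cv2.resize(S[80:205,215:355],None,fx=2.85,fy=2.85,interpolation=2)[:300,:400];b=cv2.resize(S[235:341,310:450],None,fx=2.85,fy=2.85)[:300,:400]
c=cv2.resize(D[190:340,280:480],(400,300));e=cv2.resize(D[130:205,200:300],(400,300))
cv2.imwrite("pics/m.png",np.vstack([np.hstack([cv2.copyMakeBorder(i,0,300-i.shape[0],0,400-i.shape[1],0) for i in r]) for r in((a,b),(c,e))]))
E
```

```text
A [ 0.481 -0.152  0.097] 0.0002
B [ 0.511 -0.332  0.097] 0.0009
base [0.572 0.232 0.067] 0.001
frontR [ 0.437 -0.063  0.015] 0.0007
backR [ 0.598 -0.04   0.058] 0.0092
backL [ 0.638 -0.401  0.08 ] 0.0022
```

View pics/m.png

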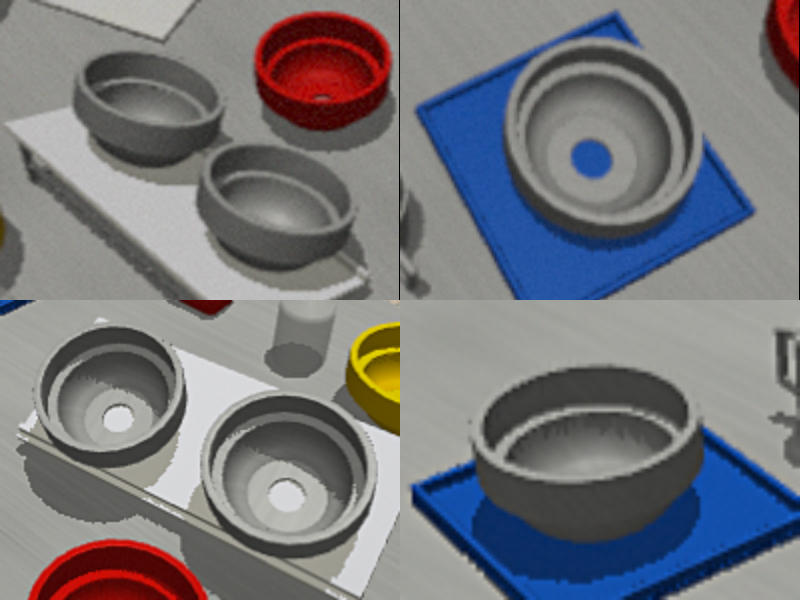

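>>> drive_tool(
  deltas=[-40, -12, 0, -0.08, 0, -90, -27, 0, -0.2, 0, -140, -42, 0, -0.3, 0, -190, -58, 0, -0.45, 0, -240, -73, 0, -0.602, 0, -290, -89, 0, -0.602, 0, -340, -104, 0, -0.602, 0, -380, -116, 0, -0.602, 0, -380, -116, 0, -0.602, 0, -380, -116, 0, -0.602, 0],
)

```text
time: 1.15
ee_pos: [0.5612, 0.2978, 0.2308]
eef_rot: [[-0.987, -0.16, -0.0], [-0.16, 0.987, -0.001], [0.0, -0.001, -1.0]]
force: [-0.1, 0.4, 0.6]
grip_width: 0.0427
gripper_force: 0.0
```

Run:
```python
from plant import manip
import cv2,numpy as np,pickle
s=manip.state();p=manip.snapshot("wrist");print(s["time"],s["joints"],s["ee_pos"],s["eef_rot"],s["qd"],s["grip_width"])
cv2.imwrite("pics/w1.png",p["frame"]);pickle.dump((s,p),open("w1.pkl","wb"))
```

```text
1.15 [-0.50760116  0.5402807  -0.11096353  1.56714465  0.06679139  1.03850268
  1.09449914] [0.56124767 0.29783728 0.2308147 ] [[-9.87141524e-01 -1.59848567e-01 -2.16391935e-04]
 [-1.59848343e-01  9.87141248e-01 -8.14987237e-04]
 [ 3.43883946e-04 -7.69917851e-04 -9.99999644e-01]] [-0.04956306 -0.01470619 -0.03808523  0.01982558 -0.00608817 -0.00376779
 -0.02623492] 0.042729387231478476
```

View pics/w1.png

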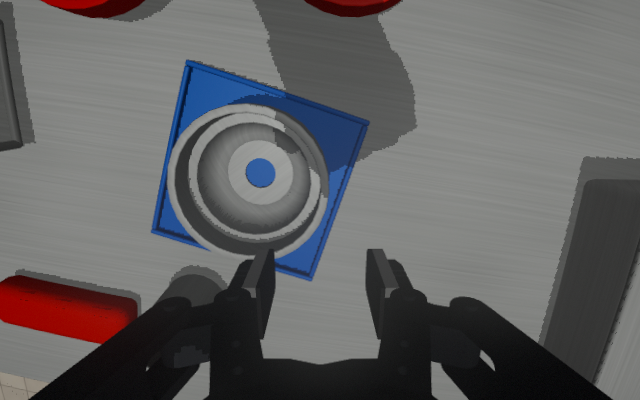

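Run:
```python
from h import *
s,p=pickle.load(open("w1.pkl","rb"));f=p["frame"].astype(int)
m=((f[...,0]>f[...,2]+50)).astype(np.uint8)
n,l,st,c=cv2.connectedComponentsWithStats(m)
for i in range(1,n):
    if st[i,4]>100: print(st[i],c[i])
z=np.array([0,0,1.]);o,d=rays(p,[(260,172.5)],s)
print(plane(o,d,z*.008,z).round(4))
hole=[c[i] for i in range(1,n) if 400<st[i,4]<2000]
for h in hole:
    o,d=rays(p,[h],s);print("hole",plane(o,d,z*.008,z).round(4))
pts=[(167,178),(328,190),(245,103),(248,258),(190,125),(308,130)]
o,d=rays(p,pts,s);q=plane(o,d,z*.08,z)[:,:2]
A=np.c_[2*q,np.ones(len(q))];x=np.linalg.lstsq(A,(q**2).sum(1),rcond=None)[0]
print("rim",x[:2],np.sqrt(x[2]+x[:2]@x[:2]),np.linalg.norm(q-x[:2],axis=1).round(4))
o,d=rays(p,[(187,60),(369,122),(311,280),(152,232)],s);print("tray",plane(o,d,z*.016,z).mean(0))
```

```text
[ 151   60  218  221 9798] [271.2975097  143.58624209]
[246 158  29  29 660] [260.15909091 172.09242424]
[159 190  33  48 569] [170.5202109  218.16520211]
[[0.5721 0.2317 0.008 ]]
hole [[0.5717 0.2318 0.008 ]]
hole [[0.6433 0.1327 0.008 ]]
rim [0.56954979 0.23279967] 0.07316875209266467 [0.0745 0.0731 0.0724 0.0726 0.0723 0.0742]
tray [0.5792986  0.22699235 0.016     ]
```

>>> drive_tool(
  deltas=[18, -43, 0, 0, 0, 37, -88, 0, 0, 0, 56, -133, 0, 0, 0, 75, -178, 0, 0, 0, 94, -223, 0, 0, 0, 113, -268, 0, 0, 0, 132, -313, 0, 0, 0, 152, -360, 0, 0, 0, 152, -360, 0, 0, 0, 152, -360, 0, 0, 0],
)

```text
time: 2.2
ee_pos: [0.4685, -0.0796, 0.2315]
eef_rot: [[-0.987, -0.163, 0.0], [-0.163, 0.987, 0.0], [-0.0, 0.0, -1.0]]
force: [0.4, 0.8, -0.2]
grip_width: 0.0427
gripper_force: 0.0
```

Run:
```python
from plant import manip
import cv2,numpy as np,pickle
s=manip.state();p=manip.snapshot("wrist");print(s["time"],s["joints"],s["ee_pos"],np.abs(s["qd"]).max())
cv2.imwrite("pics/w2.png",p["frame"]);pickle.dump((s,p),open("w2.pkl","wb"))
```

```text
2.2 [ 0.06593642  0.28416621 -0.02716249  1.98093492  0.0095179   0.87634074
  1.76863441] [ 0.46854248 -0.07960137  0.23147679] 0.03333531543424759
```

View pics/w2.png

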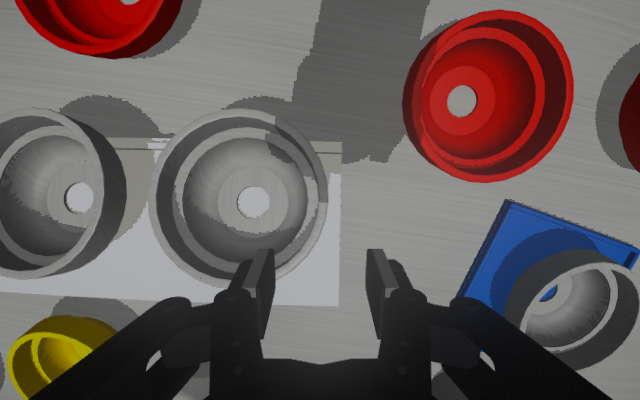

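Run:
```python
from h import *
s,p=pickle.load(open("w2.pkl","rb"))
z=np.array([0,0,1.])
o,d=rays(p,[(5,292),(335,305)],s);q=plane(o,d,z*.08,z);v=q[1]-q[0];print("back",q.round(4),np.degrees(np.arctan2(v[1],v[0])))
o,d=rays(p,[(253,202),(79,198)],s);q=plane(o,d,z*.04,z);v=q[0]-q[1];print("holes",q.round(4),np.degrees(np.arctan2(v[1],v[0])))
az=np.radians(98);yd=np.array([np.cos(az),np.sin(az),0]);xd=np.array([yd[1],-yd[0],0])
n=np.cos(.349)*z-np.sin(.349)*xd
pts=[(149,195),(328,190),(237,110),(235,288),(175,137),(305,142),(172,255)]
for h in(.092,.097,.102,.107):
    o,d=rays(p,pts,s);q=plane(o,d,np.array([.481,-.152,h]),n)
    u=np.c_[(q-[.481,-.152,h])@yd,(q-[.481,-.152,h])@np.cross(yd,n)]
    x=np.linalg.lstsq(np.c_[2*u,np.ones(len(u))],(u**2).sum(1),rcond=None)[0]
    c=np.array([.481,-.152,h])+x[0]*yd+x[1]*np.cross(yd,n)
    print(h,c.round(4),np.sqrt(x[2]+x[:2]@x[:2]).round(4),np.linalg.norm(u-x[:2],axis=1).round(4), "orig",(c-n*.074).round(4))
```

```text
back [[ 0.6391 -0.399   0.08  ]
 [ 0.5877 -0.0439  0.08  ]] 98.2356489122454
holes [[ 0.5051 -0.1445  0.04  ]
 [ 0.5319 -0.3334  0.04  ]] 98.07716752773324
0.092 [ 0.4855 -0.1499  0.0937] 0.0785 [0.0796 0.0798 0.0785 0.0791 0.079  0.0769 0.0767] orig [ 0.5105 -0.1464  0.0242]
0.097 [ 0.484  -0.149   0.0982] 0.0772 [0.0783 0.0785 0.0772 0.0778 0.0777 0.0757 0.0755] orig [ 0.5091 -0.1455  0.0287]
0.102 [ 0.4826 -0.148   0.1028] 0.076 [0.077  0.0772 0.0759 0.0765 0.0764 0.0744 0.0742] orig [ 0.5077 -0.1445  0.0332]
0.107 [ 0.4812 -0.1471  0.1073] 0.0747 [0.0757 0.0759 0.0747 0.0753 0.0752 0.0732 0.073 ] orig [ 0.5062 -0.1436  0.0378]
```

>>> drive_tool(
  deltas=[-7, 2, 30, 0.02, 0, -7, 2, 70, 0.02, 0, -7, 2, 100, 0.02, 0, -7, 2, 115, 0.02, 0, -7, 2, 130, 0.02, 0, -7, 2, 140, 0.02, 0, -7, 2, 146, 0.02, 0, -7, 2, 146, 0.02, 0, -7, 2, 146, 0.02, 0],
  grip_force=50,
)

```text
time: 3.15
ee_pos: [0.4757, -0.0767, 0.0857]
eef_rot: [[-0.99, -0.144, 0.001], [-0.144, 0.99, 0.0], [-0.001, -0.0, -1.0]]
force: [-0.7, 0.3, 0.1]
grip_width: 0.0425
gripper_force: 0.0
```

Run:
```python
from plant import manip
import cv2,numpy as np,pickle
s=manip.state();p=manip.snapshot("wrist");q=manip.snapshot("side")
cv2.imwrite("pics/w3.png",np.hstack([p["frame"][150:400,140:500],q["frame"][150:400,200:560]]));pickle.dump((s,p),open("w3.pkl","wb"))
```

```text
(no output)
```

View pics/w3.png

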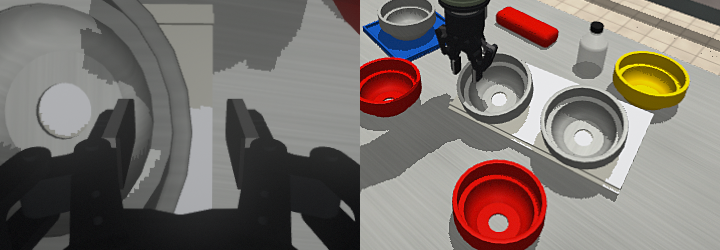

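>>> drive_tool(
  deltas=[0, 0, 0, 0, -0.4, 0, 0, 0, 0, -0.8, 0, 0, 0, 0, -1, 0, 0, 0, 0, -1, 0, 0, 0, 0, -1],
  grip_force=50,
)

```text
time: 3.75
ee_pos: [0.4754, -0.0771, 0.0855]
eef_rot: [[-0.99, -0.143, 0.0], [-0.143, 0.99, -0.0], [-0.0, -0.0, -1.0]]
force: [-1.8, 1.0, 6.5]
grip_width: 0.0059
gripper_force: 50.3
```

>>> drive_tool(
  deltas=[0, 0, -3, 0, -1, 0, 0, -8, 0, -1, 0, 0, -16, 0, -1, 0, 0, -28, 0, -1, 0, 0, -45, 0, -1, 0, 0, -65, 0, -1, 0, 0, -85, 0, -1, 0, 0, -95, 0, -1, 0, 0, -95, 0, -1, 0, 0, -95, 0, -1],
)

```text
time: 4.75
ee_pos: [0.4752, -0.077, 0.18]
eef_rot: [[-0.99, -0.144, -0.0], [-0.144, 0.99, -0.0], [0.0, -0.0, -1.0]]
force: [-0.3, 0.4, -2.8]
grip_width: 0.006
gripper_force: 48.8
```

Run:
```python
from plant import manip
import cv2,numpy as np,pickle
s=manip.state();p=manip.snapshot("wrist");q=manip.snapshot("side");r=manip.snapshot("scene")
cv2.imwrite("pics/w4.png",np.vstack([np.hstack([p["frame"][100:400,100:500],q["frame"][0:300,200:600]]),cv2.resize(r["frame"][50:230,180:420],(800,600))[:300]]));pickle.dump((s,p,q,r),open("w4.pkl","wb"))
```

```text
(no output)
```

View pics/w4.png

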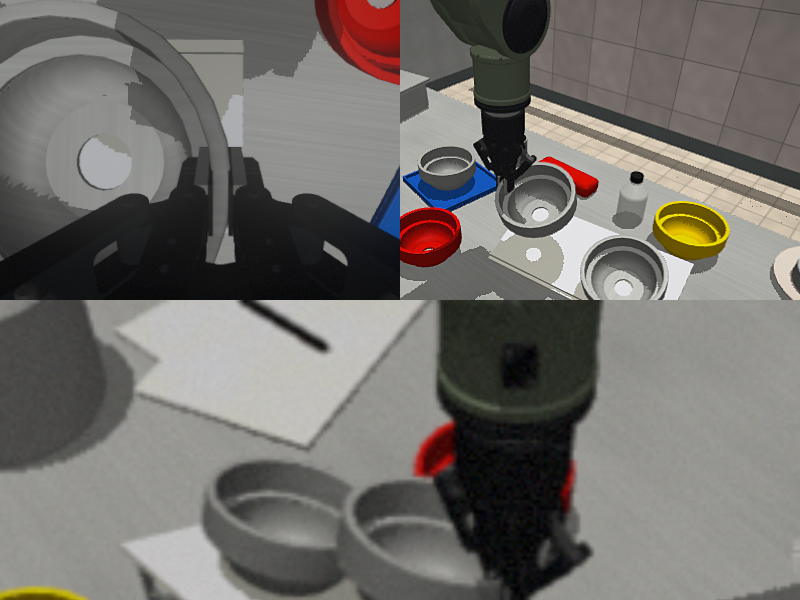

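>>> drive_tool(
  deltas=[0, 10, -15, 0, -1, -3, 30, -30, 0, -1, -8, 65, -40, 0, -1, -13, 105, -40, 0, -1, -19, 150, -40, 0, -1, -25, 195, -40, 0, -1, -30, 240, -40, 0, -1, -36, 285, -40, 0, -1, -41, 330, -40, 0, -1, -47, 375, -40, 0, -1],
)

```text
time: 5.9
ee_pos: [0.4675, 0.3026, 0.2196]
eef_rot: [[-0.99, -0.144, -0.001], [-0.144, 0.99, -0.001], [0.001, -0.0, -1.0]]
force: [0.7, 0.2, -1.7]
grip_width: 0.0059
gripper_force: 49.1
```

>>> drive_tool(
  deltas=[-5, 45, 0, 0, -1, -11, 90, 0, 0, -1, -17, 130, 0, 0, -1, -21, 165, 0, 0, -1, -24, 190, 0, 0, -1, -25, 202, 20, 0, -1, -25, 202, 50, 0, -1, -25, 202, 80, 0, -1, -25, 202, 100, 0, -1, -25, 202, 105, 0, -1],
)

```text
time: 6.9
ee_pos: [0.4627, 0.5031, 0.1118]
eef_rot: [[-0.99, -0.144, -0.003], [-0.144, 0.99, -0.004], [0.004, -0.003, -1.0]]
force: [0.6, -0.5, -3.2]
grip_width: 0.0061
gripper_force: 49.2
```

Run:
```python
from plant import manip
import cv2,numpy as np,pickle
s=manip.state();p=manip.snapshot("wrist");q=manip.snapshot("side");r=manip.snapshot("scene")
print(s["time"],s["ee_pos"],s["joints"].round(2) if hasattr(s["joints"],"round") else s["joints"],s["force"])
cv2.imwrite("pics/w5.png",np.vstack([np.hstack([p["frame"][100:400,100:500],q["frame"][0:300,0:400]]),np.hstack([r["frame"][100:400,240:640],r["frame"][100:400,0:400]])]))
```

```text
6.9 [0.46267923 0.5031266  0.11182608] [-0.82  0.75 -0.15  1.51  0.13  0.89  0.7 ] [ 0.57026755 -0.48547851 -3.24646817]
```

View pics/w5.png

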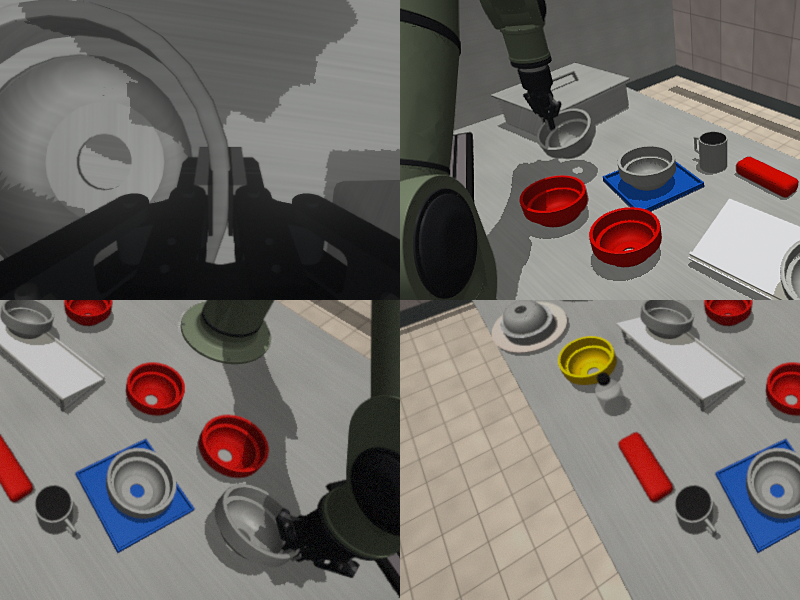

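>>> drive_tool(
  deltas=[0, 0, 15, 0, -1, 0, 0, 30, 0, -1, 0, 0, 42, 0, -1, 0, 0, 48, 0, -1, 0, 0, 52, 0, -1, 0, 0, 52, 0, -1],
  grip_force=25,
)

```text
time: 7.65
ee_pos: [0.4637, 0.5042, 0.0628]
eef_rot: [[-0.99, -0.144, -0.0], [-0.144, 0.99, -0.0], [0.0, -0.0, -1.0]]
force: [0.3, -1.3, -3.1]
grip_width: 0.0061
gripper_force: 49.2
```

>>> drive_tool(
  deltas=[0, 0, 2, 0, -1, 0, 0, 4, 0, -1, -1, 0, 6, 0, -1, -2, 0, 7, 0, -1, -4, 0, 8, 0, -1, -6, 0, 9, 0, -1],
  grip_force=20,
)

```text
time: 8.25
ee_pos: [0.47, 0.5052, 0.0543]
eef_rot: [[-0.99, -0.144, 0.0], [-0.144, 0.99, 0.0], [-0.0, 0.0, -1.0]]
force: [0.0, -0.2, -2.6]
grip_width: 0.006
gripper_force: 49.2
```

>>> drive_tool(
  deltas=[0, 0, 1, 0, -0.9, 0, 0, 2, 0, -0.9, -1, 0, 3, 0, -0.9, -2, 0, 4, 0, -0.9, -4, 0, 5, 0, -0.9],
  grip_force=20,
)

```text
time: 8.75
ee_pos: [0.4733, 0.5071, 0.0507]
eef_rot: [[-0.99, -0.144, 0.0], [-0.144, 0.99, 0.002], [-0.001, 0.002, -1.0]]
force: [-6.1, 2.9, 18.1]
grip_width: 0.006
gripper_force: 57.1
```

>>> drive_tool(
  deltas=[-3, 0, 0.5, 0, -0.86, -6, 0, 1, 0, -0.86, -9, 0, 1.5, 0, -0.86, -12, 0, 2, 0, -0.86],
  grip_force=20,
)

```text
time: 9.15
ee_pos: [0.485, 0.5078, 0.0477]
eef_rot: [[-0.99, -0.144, -0.001], [-0.144, 0.99, 0.0], [0.001, 0.0, -1.0]]
force: [-4.3, -0.4, 3.1]
grip_width: 0.0061
gripper_force: 38.1
```

Run:
```python
from plant import manip
import cv2,numpy as np,pickle
s=manip.state();p=manip.snapshot("wrist");q=manip.snapshot("side");r=manip.snapshot("scene")
print(s["wrist_torque"],s["force"],s["gripper_force"])
cv2.imwrite("pics/w6.png",np.hstack([p["frame"][100:400,100:500],cv2.resize(q["frame"][70:220,100:300],(400,300))]))
```

```text
[-0.32108114  1.32480849 -0.25960319] [-4.33772707 -0.39979067  3.11033658] 38.13565671443939
```

View pics/w6.png

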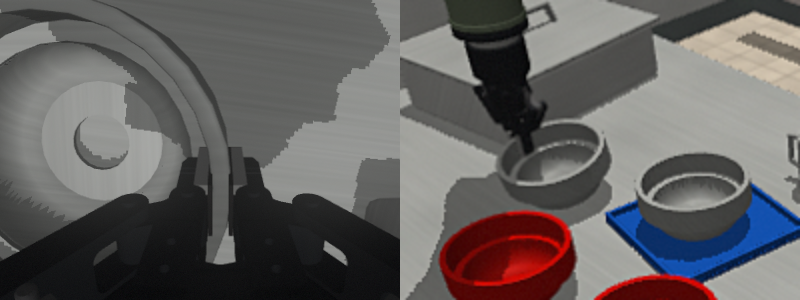

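>>> drive_tool(
  deltas=[0, 0, 0.5, 0, -0.85, 0, 0, 0.5, 0, -0.82, 0, 0, 0.5, 0, -0.79, 0, 0, 0.5, 0, -0.7, 0, 0, 0, 0, -0.5, 0, 0, 0, 0, -0.3, 0, 0, 0, 0, -0.3],
)

```text
time: 10.0
ee_pos: [0.4855, 0.5075, 0.0473]
eef_rot: [[-0.99, -0.144, 0.0], [-0.144, 0.99, -0.0], [-0.0, -0.0, -1.0]]
force: [-0.2, -0.7, 0.2]
grip_width: 0.0296
gripper_force: 0.0
```

Run:
```python
from plant import manip
import cv2,numpy as np,pickle
s=manip.state();p=manip.snapshot("wrist");q=manip.snapshot("side")
cv2.imwrite("pics/w7.png",np.hstack([p["frame"][80:380,50:450],cv2.resize(q["frame"][70:220,100:300],(400,300))]));pickle.dump((s,p,q),open("w7.pkl","wb"))
```

```text
(no output)
```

View pics/w7.png

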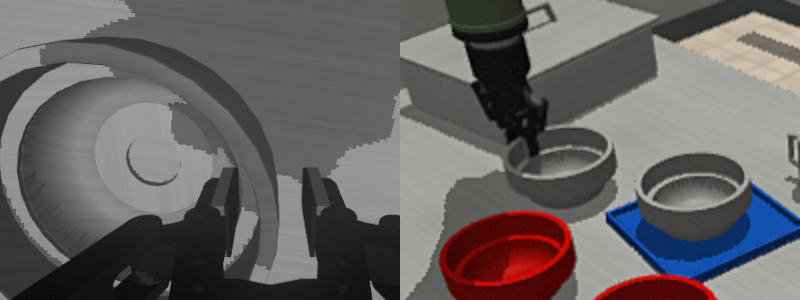

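Run:
```python
from h import *
s,p,q=pickle.load(open("w7.pkl","rb"));z=np.array([0,0,1.]);R=s["eef_rot"]
o,d=rays(p,[(203.5,239)],s);c=plane(o,d,z*.002,z)[0];print(c,(c-s["ee_pos"])@R)
# rim outer points (edge of rim top)
pts=[(140,118),(327,280),(245,149),(290,190),(90,131)]
o,d=rays(p,pts,s);w=plane(o,d,z*.074,z);print(np.linalg.norm((w-c)[:,:2],axis=1).round(4))
o2,d2=rays(q,[(100+160/2,70+153/2)]);print("side rim",plane(o2,d2,z*.074,z))
```

```text
[0.50179658 0.43789125 0.002     ] [-0.00609376 -0.0712214   0.04528946]
[0.0758 0.0756 0.0787 0.0785 0.0718]
side rim [[0.49840829 0.42646729 0.074     ]]
```

>>> drive_tool(
  deltas=[-3, 0, -1.5, 0, -0.3, -6, 0, -2.5, 0, -0.3, -6, 0, -2.5, 0, -0.5, -6, 0, -2.5, 0, -0.8, -6, 0, -2.5, 0, -1, -6, 0, -2.5, 0, -1, -6, 0, -2.5, 0, -1, -6, 0, -2.5, 0, -1],
  grip_force=70,
)

```text
time: 10.9
ee_pos: [0.4915, 0.5083, 0.0499]
eef_rot: [[-0.99, -0.144, 0.0], [-0.144, 0.99, -0.0], [-0.0, -0.0, -1.0]]
force: [0.4, -1.2, 1.2]
grip_width: 0.0052
gripper_force: 71.7
```

>>> drive_tool(
  deltas=[0, 0, -5, 0, -1, 0, 0, -20, 0, -1, 0, 0, -45, 0, -1, 0, 0, -75, 0, -1, 0, 0, -105, 0, -1, -4, -20, -115, 0, -1, -10, -55, -115, 0, -1, -18, -95, -115, 0, -1, -25, -135, -115, 0, -1, -32, -175, -115, 0, -1],
)

```text
time: 11.9
ee_pos: [0.5486, 0.3377, 0.1655]
eef_rot: [[-0.99, -0.143, 0.0], [-0.143, 0.99, -0.0], [-0.0, -0.0, -1.0]]
force: [0.8, 0.3, -2.4]
grip_width: 0.0052
gripper_force: 70.9
```

>>> drive_tool(
  deltas=[-4, -25, 0, 0, -1, -7, -39, 0, 0, -1, -7, -39, 0, 0, -1, -7, -39, 0, 0, -1, -7, -39, 0, 0, -1],
)

```text
time: 12.4
ee_pos: [0.5601, 0.3038, 0.1648]
eef_rot: [[-0.989, -0.146, -0.0], [-0.146, 0.989, 0.001], [0.0, 0.001, -1.0]]
force: [0.3, -0.2, -3.6]
grip_width: 0.0054
gripper_force: 70.9
```

```bash
cat > look.py <<'E'
from plant import manip
from h import *
import sys
s=manip.state();d={n:manip.snapshot(n) for n in("wrist","side","scene")}
pickle.dump((s,d),open(sys.argv[1]+".pkl","wb"))
f=d["wrist"]["frame"].astype(int);z=np.array([0,0,1.])
m=((f[...,0]>f[...,2]+50)).astype(np.uint8)
n,l,st,c=cv2.connectedComponentsWithStats(m)
for i in range(1,n):
    if st[i,4]>60:
        o,r=rays(d["wrist"],[c[i]],s);print(st[i],c[i].round(1),plane(o,r,z*.008,z).round(4)[0],plane(o,r,z*.042,z).round(4)[0])
print(s["time"],s["ee_pos"].round(4),s["force"].round(1),s["wrist_torque"].round(2),s["joints"].round(2))
E
python3 look.py w8
```

```text
[ 139   53  233  193 9725] [273.2 121.6] [0.5081 0.2549 0.008 ] [0.5058 0.2593 0.042 ]
12.4 [0.5601 0.3038 0.1648] [ 0.3 -0.2 -3.6] [ 0.2   0.02 -0.01] [-0.49  0.61 -0.15  1.62  0.11  0.91  1.04]
```

>>> drive_tool(
  deltas=[-1, -1.5, 10, 0, -1, -1, -1.5, 25, 0, -1, -1, -1.5, 40, 0, -1, -1, -1.5, 50, 0, -1, -1, -1.5, 58, 0, -1, -1, -1.5, 64, 0, -1, -1, -1.5, 67, 0, -1, -1, -1.5, 67, 0, -1],
)

```text
time: 13.35
ee_pos: [0.562, 0.3008, 0.0976]
eef_rot: [[-0.99, -0.144, -0.0], [-0.144, 0.99, -0.0], [0.0, -0.0, -1.0]]
force: [-0.5, -0.1, -3.3]
grip_width: 0.0053
gripper_force: 71.0
```

>>> drive_tool(
  deltas=[0, 0, 2, 0, -1, 0, 0, 4, 0, -1, 0, 0, 6, 0, -1, 0, 0, 7, 0, -1, 0, 0, 7, 0, -1],
)

```text
time: 13.85
ee_pos: [0.562, 0.3008, 0.0907]
eef_rot: [[-0.99, -0.144, -0.0], [-0.144, 0.99, -0.0], [0.0, -0.0, -1.0]]
force: [0.3, 0.3, -3.0]
grip_width: 0.0053
gripper_force: 71.0
```

>>> drive_tool(
  deltas=[0, 0, 1, 0, -1, 0, 0, 2, 0, -1, 0, 0, 3, 0, -1, 0, 0, 3, 0, -1],
)

```text
time: 14.25
ee_pos: [0.5624, 0.302, 0.0895]
eef_rot: [[-0.99, -0.144, 0.001], [-0.144, 0.99, 0.002], [-0.002, 0.001, -1.0]]
force: [-6.2, 1.0, 21.0]
grip_width: 0.0051
gripper_force: 74.6
```

>>> drive_tool(
  deltas=[0, 0, -1, 0, -0.9, 0, 0, -1.5, 0, -0.86, 0, 0, -1.5, 0, -0.8, 0, 0, -1.5, 0, -0.7, 0, 0, -1.5, 0, -0.5, 0, 0, -1.5, 0, -0.25, 0, 0, -1.5, 0, -0.25],
)

```text
time: 14.95
ee_pos: [0.562, 0.3008, 0.0892]
eef_rot: [[-0.99, -0.144, -0.0], [-0.144, 0.99, -0.0], [0.0, -0.0, -1.0]]
force: [-0.5, -0.4, 0.1]
grip_width: 0.0318
gripper_force: 0.0
```

>>> drive_tool(
  deltas=[0, 0, -5, 0, -0.25, 0, 0, -15, 0, -0.25, 0, 0, -35, 0, -0.2, 0, 0, -65, 0, -0.1, 0, 0, -100, 0, 0, 0, 0, -130, 0, 0, 0, 0, -140, 0, 0, 0, 0, -140, 0, 0, 0, 0, -140, 0, 0],
)

```text
time: 15.85
ee_pos: [0.5617, 0.3006, 0.2287]
eef_rot: [[-0.99, -0.144, -0.001], [-0.144, 0.99, -0.0], [0.001, -0.0, -1.0]]
force: [0.2, -0.5, -0.4]
grip_width: 0.0428
gripper_force: 0.0
```

```bash
python3 look.py w9
```

```text
[ 169   61  197  220 7987] [282.4 134.6] [0.5261 0.2547 0.008 ] [0.5227 0.258  0.042 ]
[244 162  23  26 466] [254.9 174.3] [0.5738 0.2293 0.008 ] [0.5659 0.235  0.042 ]
[149 221  13  18  87] [153.3 231.2] [0.6597 0.1144 0.008 ] [0.6438 0.1309 0.042 ]
15.85 [0.5617 0.3006 0.2287] [ 0.2 -0.5 -0.4] [-0.    0.04  0.04] [-0.48  0.55 -0.16  1.56  0.09  1.04  1.05]
```

>>> drive_tool(
  deltas=[12, -44, -3, 0, 0, 24, -90, -3, 0, 0, 37, -136, -3, 0, 0, 49, -182, -3, 0, 0, 62, -228, -3, 0, 0, 74, -274, -3, 0, 0, 87, -320, -3, 0, 0, 99, -366, -3, 0, 0, 112, -412, -3, 0, 0, 124, -458, -3, 0, 0],
)

```text
time: 17.0
ee_pos: [0.5042, -0.172, 0.2318]
eef_rot: [[-0.99, -0.144, -0.001], [-0.144, 0.99, 0.0], [0.001, 0.0, -1.0]]
force: [1.2, -0.3, 0.1]
grip_width: 0.0427
gripper_force: 0.0
```

>>> drive_tool(
  deltas=[12, -44, 0, 0, 0, 23, -85, 0, 0, 0, 23, -85, 0, 0, 0, 23, -85, 0, 0, 0],
)

```text
time: 17.4
ee_pos: [0.494, -0.2582, 0.2315]
eef_rot: [[-0.99, -0.142, -0.001], [-0.142, 0.99, 0.001], [0.001, 0.001, -1.0]]
force: [0.5, 0.7, 0.3]
grip_width: 0.043
gripper_force: 0.0
```

```bash
python3 look.py w10
python3 - <<'E'
from h import *
for t,f in(("A","w2"),("B","w10")):
    x=pickle.load(open(f+".pkl","rb"));s=x[0];p=x[1] if t=="A" else x[1]["wrist"]
    g=cv2.cvtColor(p["frame"],6);m=(g>200).astype(np.uint8) if 0 else None
    print(t,s["ee_pos"].round(4),g[195:210:5,245:262:4].tolist())
    for th in(170,185,200,212):
        n,l,st,c=cv2.connectedComponentsWithStats((g>th).astype(np.uint8))
        print(th,[(st[i].tolist(),c[i].round(1).tolist()) for i in range(1,n) if 400<st[i,4]<1500 and .6<st[i,2]/st[i,3]<1.6])
E
```

```text
[ 573  220   67  131 4264] [617.3 300.5] [0.6082 0.1655 0.008 ] [0.5909 0.1253 0.042 ]
17.4 [ 0.494  -0.2582  0.2315] [0.5 0.7 0.3] [ 0.02  0.01 -0.  ] [ 0.4   0.41 -0.03  1.78  0.01  0.95  2.08]
A [ 0.4685 -0.0796  0.2315] [[174, 174, 174, 174, 174], [174, 174, 174, 174, 174], [174, 174, 174, 174, 174]]
170 [([68, 183, 25, 29, 553], [79.9, 197.2]), ([238, 187, 31, 30, 689], [253.3, 201.2])]
185 []
200 []
212 []
B [ 0.494  -0.2582  0.2315] [[148, 148, 149, 148, 143], [148, 148, 148, 148, 148], [147, 148, 148, 148, 148]]
170 []
185 []
200 []
212 []
```

Run:
```python
from h import *
s,d=pickle.load(open("w10.pkl","rb"));p=d["wrist"];g=cv2.cvtColor(p["frame"],6)
for r in(195,205): print(r,g[r,200:300:3].tolist())
z=np.array([0,0,1.]);out={}
for lo in(165,171):
    n,l,st,c=cv2.connectedComponentsWithStats((g>=lo).astype(np.uint8))
    print(lo,[(st[i].tolist(),c[i].round(1).tolist()) for i in range(1,n) if st[i,4]>250 and st[i,0]<400])
hs=cv2.HoughCircles(cv2.medianBlur(g,3),cv2.HOUGH_GRADIENT,1,30,param1=60,param2=12,minRadius=12,maxRadius=19)
print(hs)
```

```text
195 [102, 110, 109, 106, 105, 120, 118, 119, 119, 121, 120, 88, 148, 148, 148, 148, 148, 148, 148, 148, 148, 124, 122, 121, 123, 124, 122, 118, 106, 107, 105, 95, 87, 72]
205 [98, 103, 104, 103, 111, 119, 117, 119, 118, 121, 118, 148, 148, 148, 148, 147, 148, 148, 148, 148, 148, 140, 122, 122, 124, 124, 123, 121, 102, 104, 103, 94, 84, 71]
165 []
171 []
[[[248.5 202.5  15.2]
  [610.5 100.5  13.8]
  [391.5 272.5  12.5]
  [164.5 369.5  18.3]
  [281.5 241.5  14.7]]]
```

Run:
```python
from h import *
z=np.array([0,0,1.])
s,d=pickle.load(open("w10.pkl","rb"));o,r=rays(d["wrist"],[(248.5,202)],s);b=plane(o,r,z*.04,z)[0]
s2,p=pickle.load(open("w2.pkl","rb"));o,r=rays(p,[(253.3,201.2)],s2);a=plane(o,r,z*.04,z)[0]
t=np.array([.4757,-.0767,.0855])+b-a;print(a,b,t,(t-s["ee_pos"])@s["eef_rot"])
```

```text
[ 0.50419425 -0.14429161  0.04      ] [ 0.52948648 -0.32855246  0.04      ] [ 0.50099223 -0.26096084  0.0855    ] [-0.00671669 -0.00380681  0.14594114]
```

>>> drive_tool(
  deltas=[-7, -3, 30, 0, 0, -7, -3, 70, 0, 0, -7, -3, 100, 0, 0, -7, -3, 115, 0, 0, -7, -3, 130, 0, 0, -7, -3, 140, 0, 0, -7, -3, 146, 0, 0, -7, -3, 146, 0, 0, -7, -3, 146, 0, 0],
)

```text
time: 18.45
ee_pos: [0.5022, -0.2595, 0.0868]
eef_rot: [[-0.99, -0.144, 0.001], [-0.144, 0.99, -0.0], [-0.0, -0.0, -1.0]]
force: [0.4, 0.1, -0.2]
grip_width: 0.0425
gripper_force: 0.0
```

```bash
python3 look.py w11
python3 - <<'E'
from h import *
for f in("w3","w11"):
    x=pickle.load(open(f+".pkl","rb"));p=x[1] if f=="w3" else x[1]["wrist"]
    g=cv2.cvtColor(p["frame"],6);print(f)
    for r in(245,265,285): print(g[r,230:400:5].tolist())
E
```

```text
18.45 [ 0.5022 -0.2595  0.0868] [ 0.4  0.1 -0.2] [ 0.01  0.03 -0.02] [ 0.39  0.62 -0.03  1.87  0.03  0.65  2.06]
w3
[149, 148, 146, 149, 151, 149, 146, 130, 130, 119, 81, 74, 76, 107, 108, 109, 98, 109, 112, 106, 144, 145, 146, 145, 146, 147, 147, 147, 148, 148, 148, 148, 149, 149]
[172, 148, 45, 44, 48, 66, 66, 40, 39, 110, 115, 103, 74, 110, 111, 111, 96, 105, 111, 113, 122, 175, 174, 175, 174, 147, 146, 130, 48, 47, 70, 69, 51, 48]
[44, 42, 41, 67, 65, 64, 37, 38, 36, 72, 101, 88, 72, 113, 114, 114, 115, 103, 110, 115, 101, 174, 174, 174, 174, 146, 147, 101, 46, 46, 47, 67, 68, 68]
w11
[133, 131, 134, 135, 133, 134, 112, 115, 115, 107, 68, 62, 95, 96, 97, 76, 94, 98, 95, 130, 130, 131, 131, 131, 131, 131, 131, 131, 131, 131, 131, 131, 130, 131]
[133, 131, 40, 40, 41, 58, 59, 36, 35, 91, 96, 81, 87, 96, 96, 93, 94, 101, 104, 76, 159, 159, 159, 159, 159, 159, 159, 142, 47, 46, 65, 65, 49, 47]
[37, 36, 35, 57, 56, 56, 32, 32, 33, 58, 80, 69, 97, 97, 98, 98, 91, 97, 102, 89, 158, 158, 159, 159, 159, 159, 158, 108, 45, 45, 45, 63, 63, 62]
```

>>> drive_tool(
  deltas=[0, -1, 1, 0, -0.4, 0, -1, 1, 0, -0.8, 0, -1, 1, 0, -1, 0, -1, 1, 0, -1, 0, -1, 1, 0, -1],
  grip_force=50,
)

```text
time: 19.1
ee_pos: [0.502, -0.2608, 0.0855]
eef_rot: [[-0.99, -0.143, 0.0], [-0.143, 0.99, -0.0], [-0.0, -0.0, -1.0]]
force: [-1.7, -1.0, 6.2]
grip_width: 0.0061
gripper_force: 48.9
```

>>> drive_tool(
  deltas=[0, 0, -3, 0, -1, 0, 0, -8, 0, -1, 0, 0, -16, 0, -1, 0, 0, -28, 0, -1, 0, 0, -45, 0, -1, 0, 0, -70, 0, -1, 0, 0, -100, 0, -1, 0, 0, -125, 0, -1, 0, 0, -150, 0, -1, 0, 0, -160, 0, -1],
)

```text
time: 20.1
ee_pos: [0.5027, -0.2609, 0.2484]
eef_rot: [[-0.99, -0.143, 0.003], [-0.143, 0.99, -0.001], [-0.003, -0.002, -1.0]]
force: [-0.1, -0.9, -2.7]
grip_width: 0.0061
gripper_force: 48.6
```

>>> drive_tool(
  deltas=[-1, 10, 0, 0, -1, -3, 30, 0, 0, -1, -6, 65, 0, 0, -1, -10, 105, 0, 0, -1, -14, 150, 0, 0, -1, -18, 195, 0, 0, -1, -22, 240, 0, 0, -1, -27, 285, 0, 0, -1, -31, 330, 0, 0, -1, -35, 375, 0, 0, -1],
)

```text
time: 21.1
ee_pos: [0.4814, 0.1178, 0.2442]
eef_rot: [[-0.99, -0.144, -0.001], [-0.144, 0.99, -0.0], [0.001, -0.0, -1.0]]
force: [1.8, -1.0, -1.3]
grip_width: 0.0062
gripper_force: 48.6
```

>>> drive_tool(
  deltas=[-4, 45, 0, 0, -1, -8, 90, 0, 0, -1, -12, 135, 0, 0, -1, -17, 180, 0, 0, -1, -21, 225, 0, 0, -1, -26, 270, 0, 0, -1, -30, 315, 0, 0, -1, -34, 355, 0, 0, -1, -36, 380, 0, 0, -1, -36, 388, 0, 0, -1],
)

```text
time: 22.1
ee_pos: [0.46, 0.5076, 0.2431]
eef_rot: [[-0.989, -0.147, -0.003], [-0.147, 0.989, -0.001], [0.003, -0.0, -1.0]]
force: [0.7, -0.0, -1.8]
grip_width: 0.0061
gripper_force: 48.7
```

>>> drive_tool(
  deltas=[0, 0, 20, 0, -1, 0, 0, 60, 0, -1, 0, 0, 100, 0, -1, 0, 0, 135, 0, -1, 0, 0, 165, 0, -1, 0, 0, 182, 0, -1, 0, 0, 188, 0, -1, 0, 0, 188, 0, -1],
)

```text
time: 22.9
ee_pos: [0.4626, 0.5045, 0.0572]
eef_rot: [[-0.99, -0.144, -0.0], [-0.144, 0.99, -0.0], [0.0, -0.0, -1.0]]
force: [0.1, 0.7, -1.8]
grip_width: 0.0061
gripper_force: 48.8
```

>>> drive_tool(
  deltas=[0, 0, 2, 0, -1, -1, 0, 4, 0, -0.9, -2, 0, 5, 0, -0.9, -3, 0, 6, 0, -0.9, -5, 0, 7, 0, -0.9, -7, 0, 8, 0, -0.9],
  grip_force=20,
)

```text
time: 23.5
ee_pos: [0.4693, 0.507, 0.0506]
eef_rot: [[-0.99, -0.144, -0.0], [-0.144, 0.99, 0.002], [-0.0, 0.002, -1.0]]
force: [-2.2, 1.6, 12.5]
grip_width: 0.0058
gripper_force: 50.9
```

>>> drive_tool(
  deltas=[-3, 0, 0.5, 0, -0.86, -6, 0, 1, 0, -0.86, -9, 0, 1.5, 0, -0.86, -12, 0, 2, 0, -0.86],
)

```text
time: 23.9
ee_pos: [0.4812, 0.5077, 0.0478]
eef_rot: [[-0.99, -0.144, -0.0], [-0.144, 0.99, 0.0], [0.0, 0.0, -1.0]]
force: [-4.1, -0.3, 4.1]
grip_width: 0.0061
gripper_force: 39.2
```

Same as with the first cover; release, and look for the hole.

>>> drive_tool(
  deltas=[0, 0, 0.5, 0, -0.85, 0, 0, 0.5, 0, -0.82, 0, 0, 0.5, 0, -0.79, 0, 0, 0.5, 0, -0.7, 0, 0, 0, 0, -0.5, 0, 0, 0, 0, -0.3, 0, 0, 0, 0, -0.3],
)

```text
time: 24.6
ee_pos: [0.4815, 0.5074, 0.0473]
eef_rot: [[-0.99, -0.144, 0.0], [-0.144, 0.99, 0.0], [-0.0, 0.0, -1.0]]
force: [-0.5, -0.5, -0.6]
grip_width: 0.03
gripper_force: 0.0
```

```bash
python3 look.py w12
python3 - <<'E'
from h import *
s0,p0,q0=pickle.load(open("w7.pkl","rb"));s,d=pickle.load(open("w12.pkl","rb"))
z=np.array([0,0,1.])
for s,p in((s0,p0),(s,d["wrist"])):
    g=cv2.medianBlur(cv2.cvtColor(p["frame"],6),3)
    h=cv2.HoughCircles(g[180:320,120:300],cv2.HOUGH_GRADIENT,1,20,param1=40,param2=10,minRadius=22,maxRadius=34)
    for c in h[0][:3]:
        o,r=rays(p,[c[:2]+[120,180]],s);print(c+[120,180,0],(plane(o,r,z*.002,z)[0]-s["ee_pos"])@s["eef_rot"])
# shift of the view between the two pictures
a,b=[cv2.cvtColor(x["frame"],6)[100:330,20:270].astype(np.float32) for x in(p0,d["wrist"])]
print(cv2.phaseCorrelate(a,b,cv2.createHanningWindow(a.shape[::-1],cv2.CV_32F)))
E
```

```text
[   0  325   39   75 1792] [ 14.8 372.9] [0.6275 0.2979 0.008 ] [0.5867 0.3352 0.042 ]
24.6 [0.4815 0.5074 0.0473] [-0.5 -0.5 -0.6] [ 0.05  0.03 -0.02] [-0.77  0.85 -0.21  1.49  0.22  0.82  0.66]
[203.5        238.5         26.60000038] [-0.00576175 -0.07118647  0.04528946]
[255.5 245.5  30. ] [-0.01024405 -0.03925418  0.04528874]
[220.5        261.5         32.29999924] [-0.02128847 -0.06200813  0.04528932]
[204.5 236.5  28.5] [-0.00444074 -0.07043006  0.04530744]
[257.5        254.5         26.60000038] [-0.01632163 -0.03836504  0.04530782]
((0.07007823153912796, -0.6895489140188147), 0.9864205401102701)
```

>>> drive_tool(
  deltas=[-3, 0, -1.5, 0, -0.3, -5, 0, -2.5, 0, -0.3, -5, 0, -2.5, 0, -0.5, -5, 0, -2.5, 0, -0.8, -5, 0, -2.5, 0, -1, -5, 0, -2.5, 0, -1, -5, 0, -2.5, 0, -1, -5, 0, -2.5, 0, -1],
  grip_force=70,
)

```text
time: 25.55
ee_pos: [0.4865, 0.5081, 0.0499]
eef_rot: [[-0.99, -0.144, 0.0], [-0.144, 0.99, -0.0], [-0.0, -0.0, -1.0]]
force: [-0.4, -0.7, 2.1]
grip_width: 0.0056
gripper_force: 71.9
```

>>> drive_tool(
  deltas=[0, 0, -5, 0, -1, 0, 0, -20, 0, -1, 0, 0, -50, 0, -1, 0, 0, -90, 0, -1, 0, 0, -130, 0, -1, 0, 0, -150, 0, -1, -4, -20, -150, 0, -1, -11, -55, -150, 0, -1, -20, -95, -150, 0, -1, -28, -135, -150, 0, -1],
)

```text
time: 26.55
ee_pos: [0.5339, 0.3765, 0.2001]
eef_rot: [[-0.99, -0.144, 0.0], [-0.144, 0.99, -0.0], [-0.0, -0.0, -1.0]]
force: [1.0, 1.2, -1.6]
grip_width: 0.0054
gripper_force: 71.3
```

>>> drive_tool(
  deltas=[-8, -40, 0, 0, -1, -15, -70, 0, 0, -1, -17, -81, 0, 0, -1, -17, -81, 0, 0, -1, -17, -81, 0, 0, -1, -17, -81, 0, 0, -1],
)

```text
time: 27.15
ee_pos: [0.5613, 0.3024, 0.1998]
eef_rot: [[-0.989, -0.146, -0.0], [-0.146, 0.989, 0.001], [0.0, 0.001, -1.0]]
force: [-0.3, 0.2, -1.4]
grip_width: 0.0056
gripper_force: 71.3
```

>>> drive_tool(
  deltas=[0, 0, 10, 0, -1, 0, 0, 25, 0, -1, 0, 0, 40, 0, -1, 0, 0, 52, 0, -1, 0, 0, 60, 0, -1, 0, 0, 66, 0, -1, 0, 0, 69, 0, -1, 0, 0, 69, 0, -1],
)

```text
time: 27.95
ee_pos: [0.562, 0.3008, 0.1306]
eef_rot: [[-0.99, -0.144, -0.0], [-0.144, 0.99, -0.0], [0.0, -0.0, -1.0]]
force: [0.2, -0.2, -1.6]
grip_width: 0.0057
gripper_force: 71.2
```

>>> drive_tool(
  deltas=[0, 0, 2, 0, -1, 0, 0, 4, 0, -1, 0, 0, 6, 0, -1, 0, 0, 6, 0, -1],
)

```text
time: 28.35
ee_pos: [0.5619, 0.3008, 0.1246]
eef_rot: [[-0.99, -0.144, -0.0], [-0.144, 0.99, -0.0], [0.0, -0.0, -1.0]]
force: [-0.2, -1.0, -2.1]
grip_width: 0.0053
gripper_force: 71.3
```

>>> drive_tool(
  deltas=[0, 0, 1, 0, -1, 0, 0, 2, 0, -1, 0, 0, 2.5, 0, -1, 0, 0, 2.5, 0, -1],
)

```text
time: 28.75
ee_pos: [0.5623, 0.3017, 0.1236]
eef_rot: [[-0.99, -0.144, 0.001], [-0.144, 0.99, 0.001], [-0.002, 0.001, -1.0]]
force: [-3.6, 0.9, 15.5]
grip_width: 0.0051
gripper_force: 74.0
```

>>> drive_tool(
  deltas=[0, 0, -1, 0, -0.9, 0, 0, -1.5, 0, -0.86, 0, 0, -1.5, 0, -0.8, 0, 0, -1.5, 0, -0.7, 0, 0, -1.5, 0, -0.5, 0, 0, -1.5, 0, -0.25, 0, 0, -1.5, 0, -0.25],
)

```text
time: 29.45
ee_pos: [0.562, 0.3008, 0.1237]
eef_rot: [[-0.99, -0.144, -0.0], [-0.144, 0.99, -0.0], [0.0, -0.0, -1.0]]
force: [-0.2, 0.2, 0.4]
grip_width: 0.032
gripper_force: 0.0
```

>>> drive_tool(
  deltas=[0, 0, -5, 0, -0.25, 0, 0, -15, 0, -0.25, 0, 0, -35, 0, -0.2, 0, 0, -65, 0, -0.1, 0, 0, -100, 0, 0, 0, 0, -110, 0, 0, 0, 0, -110, 0, 0],
)

```text
time: 30.15
ee_pos: [0.5627, 0.3012, 0.2361]
eef_rot: [[-0.99, -0.144, 0.003], [-0.144, 0.99, 0.002], [-0.003, 0.001, -1.0]]
force: [0.1, 0.0, -1.3]
grip_width: 0.043
gripper_force: 0.0
```

```bash
python3 look.py w13
python3 - <<'E'
from h import *
# circles of the top rim from the wrist: radial edge of the outline against what lies below
s,d=pickle.load(open("w13.pkl","rb"));p=d["wrist"];z=np.array([0,0,1.])
f=p["frame"].astype(int);m=(f[...,0]>f[...,2]+50)
n,l,st,c=cv2.connectedComponentsWithStats(m.astype(np.uint8))
g=cv2.medianBlur(cv2.cvtColor(p["frame"],6),3)
h=cv2.HoughCircles(g[:,80:400],cv2.HOUGH_GRADIENT,1,20,param1=60,param2=20,minRadius=60,maxRadius=150)
for q in ([] if h is None else h[0][:5]):
    q=q+[80,0,0];o,r=rays(p,[q[:2],q[:2]+[q[2],0]],s);w=plane(o,r,z*.148,z);print(q,w[0].round(4),np.linalg.norm(w[1]-w[0]).round(4))
E
```

```text
[ 173   60  191  217 6954] [283.3 123.7] [0.5168 0.2546 0.008 ] [0.5144 0.258  0.042 ]
[244 166  18  18 199] [251.9 174.8] [0.5784 0.2258 0.008 ] [0.5703 0.2318 0.042 ]
30.15 [0.5627 0.3012 0.2361] [ 0.1  0.  -1.3] [ 0.01  0.04 -0.01] [-0.43  0.54 -0.24  1.55  0.14  1.06  1.01]
[216.5 208.5 108.5] [0.5737 0.2268 0.148 ] 0.0794
[236.5        183.5         83.30000305] [0.5528 0.24   0.148 ] 0.0595
[249.5        167.5         98.59999847] [0.54   0.2483 0.148 ] 0.0693
[210.5        188.5         76.59999847] [0.5592 0.2216 0.148 ] 0.0552
[239.5        206.5         85.30000305] [0.5697 0.2435 0.148 ] 0.0621
```

```bash
python3 -c "
from plant import manip
print(manip.hand_in())"
```

```text
the job is handed in; nothing more can be done
None
```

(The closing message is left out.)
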